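Fetch the collared bottle from under the flap and put it on its display pedestal

ROBOT

A 6-joint arm with a two-finger parallel gripper is mounted at the origin on a cart in front of the work surface, level with it; the furniture and walls round the work are solid. World frame = base frame: x ahead of the robot, y to its left, z up, the work surface at z = 0. Lengths are in m, angles in rad, forces in N, time in s.
With the tool pointing down it reaches from about 0.4 to 0.825 m from the base axis. Payload 7 kg.
Tool frame: the origin (TCP) lies on the mounting face of the last link; the fingertips stand 178 mm ahead of it and the grasp point (between the pads) lies arm.grip_depth ahead of it (arm.grip_depth is the distance from the TCP to the grasp point, in m); z points along the fingers, y is the direction in which the jaws open and shut (so a half turn about z gives the same grasp; the last joint's range is limited). The gripper opens to 88 mm and grips with 3 to 60 N. Pads are 19 mm wide; open, the fingers measure 130 mm over their backs; the gripper's body (78 mm by 193 mm) begins 47 mm behind the grasp point.
Start: joints at [1.567, 0.359, 0.012, 0, -1.224, -0.288], TCP at [0.194, 0.646, 0.405] pointing down, gripper open.
Joint ranges: [-3.07, 3.07], [-1.43, 2.12], [-1.02, 1.25], [-3.03, 1.67], [-3.05, -0], [-3.03, 3.03]. Speed limits (rad/s): [2.39, 2.39, 3.01, 3.14, 3.14, 3.14].

INTERFACE

Orientations are given as [roll, pitch, yaw] about the fixed x, y, z axes, in that order (R = Rz(yaw) Ry(pitch) Rx(roll)).
In Python, from station import arm gives the robot as it stands.
- The arm moves only by the tool carry_out, never from a script. Its argument "targets" is a list that holds one entry, the list of rows, each a list of 7 numbers: the turn, a rotation vector about the tool's x, y, z in units of 8 degrees (1.0 is 8 degrees), then the shift along the tool's x, y, z in units of 2.5 cm (1.0 is 2.5 cm), then the opening, from -1 (shut) to 1 (fully open). A call has 1 to 20 rows; each row shifts and turns the commanded pose from where the row before left it, along the tool's axes as they then stand; what a row does not reach is not made up. A row lasts 1/8 s, in which the tool goes at most 62.5 mm and 10.7 degrees, less where a joint would pass 70% of its speed; a pose out of reach is approached as far as the arm can. A call with a number of a shift or a turn outside -1 to 1 is refused whole. A call with a gripper value outside its range is refused whole. The fingers move at their own pace and stop on an object; "squeeze" is the grip in N (left out, the last holds). Time passes only in rows, so rows that do not move let the fingers close. It gives the time, the measured TCP pose, the force and the opening at its end, in the units of the state.
- arm.get_state(): the state, without advancing time (a new reading comes with each control period).
- arm.grab_frame(name): name is "scene" or "top" or "wrist"; returns (picture, depth): 384x512x3 uint8, red, green, blue; 384x512 float32, m along the optical axis (not along the pixel's ray), 0 where there is no reading.
- arm.camera_model(name): a dict with "camera_matrix" (3x3 intrinsics, pixels), "distortion" ([k1, k2, p1, p2, k3] as OpenCV has them; the pictures are not rectified), "world_from_camera" (4x4, takes a point from camera to world coordinates). Camera axes: x right, y down, z forward; pixel columns grow to the right and rows downward; lengths in m; the calibration is good to about 2 mm. A picture is of the moment at which its call begins: read the wrist's pose just before it. camera_model takes no time and is no camera call; for the wrist camera it gives the pose at the moment of the call.
- arm.job_done(): hands the job in, once; it reports no verdict.
Trained networks look in the newest picture that a camera, given by its name, has taken for a name from the list of things; names that differ only in an ending like _2 or _b are one class to them, and where a whole thing is asked for, a point or a joint stands for the part that bears it (a point fixed in the world has none). Each returns a list of dicts, best first, with "conf" (0 to 1); they miss things now and then, are a little off and sometimes report something else, mostly with a low value. They report only what shows in the picture. A call takes as long as a camera call.
- arm.spot_in(camera, query): "point" ([row, column] in pixels, amid what is visible of it).
- arm.landmark_of(camera, query): "point" ([row, column] in pixels: a listed point, or the origin of a listed thing).
The state is a dict: "t": time; "q": joint angles; "qd": joint speeds; "joint_efforts": joint torques, N m; "eef_pos": TCP position; "ee_rot": TCP orientation; "force": force on the tool from outside, world axes, zero at the start; "moment": the same for the moment, N m; "width": finger opening in m.
Only numpy, scipy, OpenCV 4.12 (cv2) and the standard library are available. Lean on these libraries where they do the work, as an engineer would, in place of code of your own. Each camera call takes 0.05 s, during which the arm holds its last target.

TASK

Raise the flap of the grey dust box by its bow handle and swing it back past upright until it leans open by itself, then take out the squat collared bottle and stand it upright in the middle of the display pedestal, the glass crystallising dish that lies bottom up. Let the open vial stay standing where it is in the box; the flap may stay open.

Things in the scene. Friction and masses are not known exactly. Their poses are not given: they have to be found in the camera images.
- flap (a joint): hinge of the clear flap over the dust box, rad: 0 = shut, lying on the rim; grows as the front edge rises; 1.75 = fully open at its stop, leaning back past upright. Let go below about 1.5 it falls shut by its own weight (0.14 kg); let go above 1.6 it falls back to the stop and stays. The box is fixed: a grey bin 125 deep, 270 wide, 90 high, with a 30 mm high divider into a left and a right half.
- flap_handle (a point): middle of the flap's steel bow handle: a round bar 10 mm thick, 90 mm long, parallel to the hinge line (this point's y axis). With the flap shut it is 130 mm up and 22 mm out in front of the flap's edge, free below and on both sides: pinch it from above, one finger before and one behind it; it turns between them. It moves on a 155 mm radius about the hinge line and stands 237 mm up when open.
- flap_hinge (a point): middle of the hinge line along the far rim of the dust box, 93.5 mm above the worktop; fixed. Its y axis runs along the hinge line, its x axis is level and points from the front of the box to its far side. The inside of the box (walls and floor 5 mm thick) reaches from 5 to 120 mm in front of this point (-x) and 130 mm to either side.
- bottle_mid (a point): centre, half-way up, of the loose bottle to fetch: 77 mm tall; a broad round ribbed collar, 57 mm across, up to 38 mm above its foot, and a narrower round cap, 24 mm across, from 53 to 77 mm above its foot, to grip it by. It stands on the box's floor (5 mm above the worktop) near the middle of the left or right half. About 0.09 kg. z axis up.
- vial_mid (a point): centre, half-way up, of the open glass vial in the other half of the box: loose, 66 mm tall, 35 mm across, with a narrow neck. It must stay standing there.
- pedestal_top (a point): centre of the flat top of the display pedestal: a round glass crystallising dish, 125 mm across and 81 mm high, loose (0.4 kg), lying bottom up on the worktop to the left or right of the box. A flat, open petri dish 102 mm across and 20 mm high lies on the other side of the box and is not meant.

How it is judged:
On the way, in this order (a step that is already met when the one before it is completed fails the run):
1. the flap has been raised past upright while the bottle still stands in the box (value of joint flap above 1.6 rad and distance of bottle_mid from where it was at the start of the episode below 0.03 m), for 0.2 s.
2. the bottle is lifted clear above the rim of the box (height (world z) of bottle_mid above 0.115 m), for 0.05 s.
At the end, for the whole second after the job is handed in: the collared bottle stands upright (within 10 degrees), released and at rest, on the flat top of the pedestal, within 25 mm of its centre, the pedestal itself standing level; the open vial still stands upright in its half of the box within 30 mm of where it was; the flap may be open or shut (horizontal distance between bottle_mid and pedestal_top below 0.025 m and z of bottle_mid in the frame of pedestal_top between 0.031 and 0.046 m and angle between bottle_mid's own z axis and vertical below 0.17 rad and angle between pedestal_top's own z axis and vertical below 0.1 rad and linear speed of collar_bottle below 0.03 m/s and angle between vial_mid's own z axis and vertical below 0.2 rad and distance of vial_mid from where it was at the start of the episode below 0.03 m); the robot touches nothing.
It fails at once if the open vial is knocked over or carried off (angle between vial_mid's own z axis and vertical above 0.6 rad or distance of vial_mid from where it was at the start of the episode above 0.06 m).
It also fails if it takes over 53 s, if anything falls off the work surface, if the arm or the gripper's body presses on something with over 40 N, if the wrist force passes 120 N, or if a joint passes its speed limit or range.

## Working session

There is one attempt and no reset: what is moved stays moved. The work goes in short steps, Python scripts to look and compute and a tool call to move; the robot and the scene stay as the last step left them, time stands still between calls to the robot, and variables do not carry over. Pictures are saved under pics/ and viewed, and the job is handed in when it is done.

Besides the shell and the picture viewer there is one more tool, called after "Call:" as a command line: name --argument value ..., lists and objects as JSON in quotes. carry_out: Moves the arm, as the interface text tells. Its arguments: {"type":"object","properties":{"targets":{"type":"array"},"squeeze":{"type":"number"}},"required":["targets"]}

```bash
ls; mkdir -p pics; cat > h.py <<'E'
import numpy as np, cv2
from station import arm
from scipy.spatial.transform import Rotation as R
def px2w(cam,rc,depth,m=None,d=None):
    m=m or arm.camera_model(cam)
    r,c=rc
    p=cv2.undistortPoints(np.array([[[c,r]]],float),np.array(m['camera_matrix']),np.array(m['distortion']))[0,0]
    if d is None:
        w=depth[max(0,int(r)-2):int(r)+3,max(0,int(c)-2):int(c)+3]; w=w[w>0]; d=np.median(w)
    T=np.array(m['world_from_camera'])
    return (T@np.array([p[0]*d,p[1]*d,d,1]))[:3]
def ray_z(cam,rc,z,m=None):
    m=m or arm.camera_model(cam)
    a=px2w(cam,rc,None,m,0.0);b=px2w(cam,rc,None,m,1.0)
    return a+(b-a)*(z-a[2])/(b[2]-a[2])
E
cat > look.py <<'E'
from h import *
print({k:np.round(v,3) for k,v in arm.get_state().items()}, arm.grip_depth)
np.set_printoptions(precision=4,suppress=True)
for cam in ['scene','top']:
    im,d=arm.grab_frame(cam)
    cv2.imwrite(f'pics/{cam}0.png',im[...,::-1]); np.save(f'{cam}_d.npy',d)
    for q in ['flap_handle','flap_hinge','bottle_mid','vial_mid','pedestal_top']:
        for r in arm.landmark_of(cam,q)[:2]:
            try: w=px2w(cam,r['point'],d)
            except Exception as e: w=e
            print(cam,q,r,w)
E
python3 look.py
```

```text
pics
{'t': np.float64(0.0), 'q': array([ 1.567,  0.359,  0.011, -0.   , -1.224, -0.288]), 'qd': array([ 0.   , -0.   ,  0.   ,  0.   , -0.002, -0.   ]), 'joint_efforts': array([-1.0000e-03, -5.8272e+01,  2.9308e+01,  6.9980e+00,  7.0000e-03,
       -0.0000e+00]), 'eef_pos': array([0.194, 0.646, 0.404]), 'ee_rot': array([ 3.14 , -0.   , -0.292]), 'force': array([0.02 , 0.187, 0.105]), 'moment': array([ 0.029,  0.041, -0.04 ]), 'width': np.float64(0.088)} 0.1593
scene flap_handle {'point': [202.2, 236.0], 'conf': 0.84} [ 0.4288 -0.0124  0.127 ]
scene flap_hinge {'point': [170.6, 265.9], 'conf': 0.63} [ 0.5792 -0.0044  0.0939]
scene pedestal_top {'point': [149.4, 138.5], 'conf': 0.68} [0.4688 0.3268 0.0789]
top flap_handle {'point': [231.1, 270.7], 'conf': 0.68} [ 0.4366 -0.0317  0.0048]
top flap_hinge {'point': [175.8, 265.3], 'conf': 0.62} [ 0.6046 -0.0121  0.0013]
top pedestal_top {'point': [211.3, 147.6], 'conf': 0.83} [0.4756 0.3195 0.0803]
```

View images.

View pics/scene0.png

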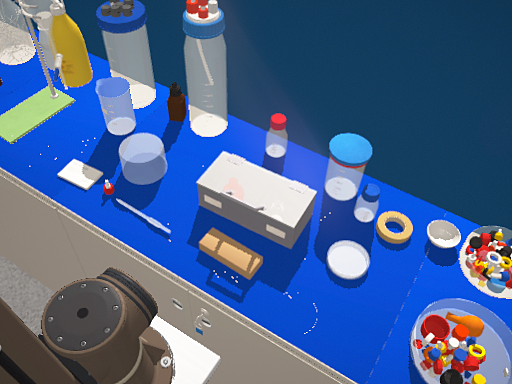

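View pics/top0.png

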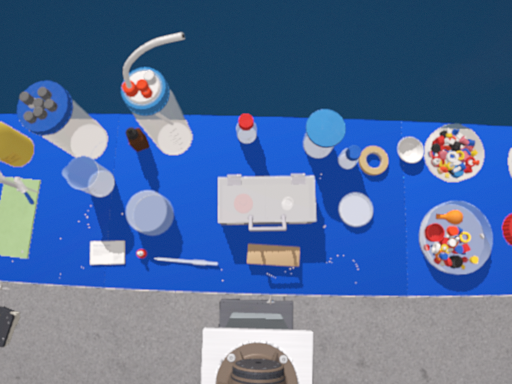

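```bash
cat > l2.py <<'E'
from h import *
np.set_printoptions(precision=4,suppress=True)
print('scene handle z130',ray_z('scene',[202.2,236.0],.13),'top',ray_z('top',[231.1,270.7],.13),ray_z('top',[226,267.5],.13))
print('hinge',ray_z('scene',[170.6,265.9],.0935),ray_z('top',[175.8,265.3],.0935))
print('ped',ray_z('scene',[149.4,138.5],.081),ray_z('top',[211.3,147.6],.081))
d=np.load('top_d.npy')
for rc in [(230,250),(230,285),(230,267),(178,220),(178,315),(223,219),(223,315),(254,273),(245,273),(262,273),(250,250),(250,298)]: print(rc,px2w('top',rc,d))
a=cv2.imread('pics/top0.png')[160:280,190:340]; b=cv2.imread('pics/scene0.png')[130:290,180:340]
cv2.imwrite('pics/z1.png',cv2.resize(a,None,fx=5,fy=5,interpolation=cv2.INTER_CUBIC))
cv2.imwrite('pics/z2.png',cv2.resize(b,(600,600),interpolation=cv2.INTER_CUBIC))
E
python3 l2.py
```

```text
scene handle z130 [ 0.4268 -0.0137  0.13  ] top [ 0.4258 -0.0269  0.13  ] [ 0.4391 -0.0181  0.13  ]
hinge [ 0.5795 -0.0042  0.0935] [ 0.5839 -0.0101  0.0935]
ped [0.4674 0.3252 0.081 ] [0.4755 0.3193 0.081 ]
(230, 250) [0.4271 0.0281 0.1311]
(230, 285) [ 0.4411 -0.0742  0.0025]
(230, 267) [ 0.4285 -0.017   0.1298]
(178, 220) [0.5739 0.117  0.0947]
(178, 315) [ 0.6012 -0.1634  0.0042]
(223, 219) [0.4566 0.1227 0.003 ]
(223, 315) [ 0.4643 -0.1637  0.0016]
(254, 273) [ 0.3687 -0.0387  0.0294]
(245, 273) [ 0.3959 -0.0394  0.0021]
(262, 273) [ 0.3458 -0.0391  0.0302]
(250, 250) [0.3784 0.0278 0.0287]
(250, 298) [ 0.3818 -0.1106  0.0297]
```

View pics/z1.png

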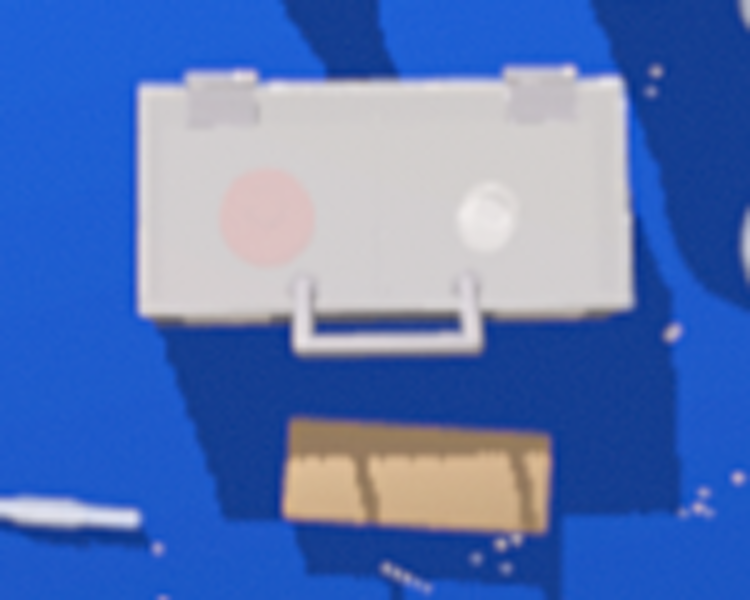

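View pics/z2.png

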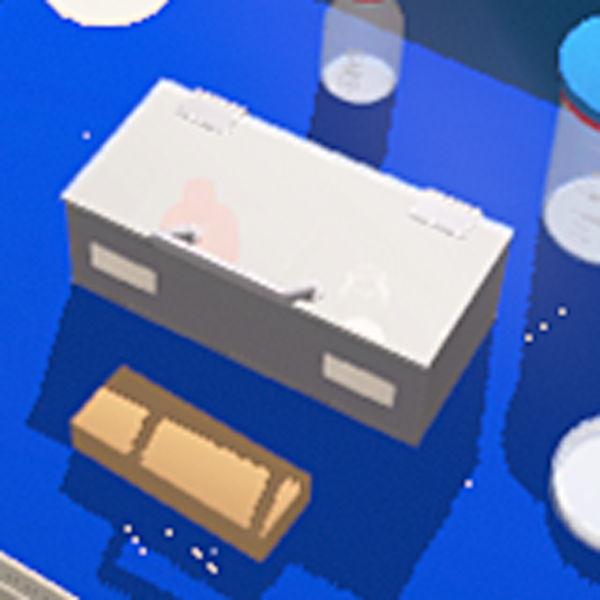

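```bash
cat > l3.py <<'E'
from h import *
np.set_printoptions(precision=4,suppress=True)
f=lambda u,v:(v/5+160-.4,u/5+190-.4)
for n,u,v,z in [('FL',138,85,.095),('FR',625,76,.093),('NL',140,310,.093),('NR',632,298,.095),('hL',297,345,.13),('hR',480,344,.13),('bottle cap',265,215,.08),('collar',267,218,.043),('vial',488,217,.07)]: print(n,ray_z('top',f(u,v),z))
m=cv2.resize(cv2.imread('pics/scene0.png')[130:290,180:340],(600,600))
g=lambda u,v:(v/3.75+130-.4,u/3.75+180-.4)
for n,u,v,z in [('FL',163,82,.093),('FR',512,233,.093),('NL',64,198,.093),('NR',432,363,.093),('hL',153,237,.13),('hR',300,300,.13)]: print('s',n,ray_z('scene',g(u,v),z))
# pedestal from depth
for cam in ['top','scene']:
    d=np.load(f'{cam}_d.npy'); P=[]
    m=arm.camera_model(cam)
    for r in range(120,250):
        for c in range(95,190):
            if d[r,c]>0:
                p=px2w(cam,(r,c),None,m,d[r,c])
                if .072<p[2]<.09 and .38<p[0]<.56 and .24<p[1]<.42: P.append(p)
    P=np.array(P); print(cam,len(P),P.mean(0),P.min(0),P.max(0)); print(cv2.minEnclosingCircle(P[:,:2].astype(np.float32)))
E
python3 l3.py
```

```text
FL [0.5777 0.125  0.095 ]
FR [ 0.5907 -0.1492  0.093 ]
NL [0.4511 0.1186 0.093 ]
NR [ 0.4647 -0.1526  0.095 ]
hL [0.4309 0.0309 0.13  ]
hR [ 0.434  -0.0663  0.13  ]
bottle cap [0.508  0.0517 0.08  ]
collar [0.5121 0.0518 0.043 ]
vial [ 0.5118 -0.0744  0.07  ]
s FL [0.5762 0.1256 0.093 ]
s FR [ 0.5879 -0.1436  0.093 ]
s NL [0.4506 0.119  0.093 ]
s NR [ 0.4667 -0.1505  0.093 ]
s hL [0.4303 0.0324 0.13  ]
s hR [ 0.4384 -0.0705  0.13  ]
top 1379 [0.4757 0.3226 0.0804] [0.417  0.2647 0.0721] [0.5354 0.3836 0.0883]
((0.47660720348358154, 0.3239485025405884), 0.06118973717093468)
scene 1182 [0.4723 0.3219 0.0796] [0.4136 0.2638 0.072 ] [0.537  0.3856 0.086 ]
((0.4752148985862732, 0.3258543610572815), 0.06289871782064438)
```

Call:
carry_out --targets '[[[0,0,1,0,0,0,0.3],[0,0,1,0,0,0,0.3],[0,0,1,0,0,0,0.3],[0,0,1,0,0,0,0.3],[0,0,1,0,0,0,0.3],[0,0,1,0,0,0,0.3],[0,0,1,0,0,0,0.3],[0,0,1,0,0,0,0.3],[0,0,0.8,0,0,0,0.3],[0,0,0,1,-0.8,0,0.3],[0,0,0,1,-0.8,0,0.3],[0,0,0,1,-0.8,0,0.3],[0,0,0,1,-0.8,0,0.3],[0,0,0,1,-0.8,0,0.3],[0,0,0,1,-0.8,0,0.3],[0,0,0,1,-0.8,0,0.3],[0,0,0,1,-0.8,0,0.3],[0,0,0,1,-0.8,0,0.3],[0,0,0,1,-0.8,0,0.3]]]' --squeeze 15

```text
t: 2.98
eef_pos: [0.4074, 0.405, 0.405]
ee_rot: [-3.141, 0.001, -1.521]
force: [-0.0, -0.3, -0.5]
width: 0.0567
```

Call:
carry_out --targets '[[[0,0,0,1,0,0,0.1],[0,0,0,1,0,0,0.1],[0,0,0,1,0,0,0.1],[0,0,0,1,0,0,0.1],[0,0,0,1,0,0,0.1],[0,0,0,1,0,0,0.1],[0,0,0,1,0,0,0.1],[0,0,0,1,0,0,0.1],[0,0,0,1,0,0,0.1],[0,0,0,1,0,0,0.1],[0,0,0,1,0,0,0.1],[0,0,0,1,0,0,0.1],[0,0,0,1,0,0,0.1],[0,0,0,1,0,0,0.1],[0,0,0,1,0,0,0.1],[0,0,0,1,0,0,0.1],[0,0,0,0.95,-0.16,0,0.1],[0,0,0,0,0,0,0.1]]]'

```text
t: 5.22
eef_pos: [0.4316, -0.0179, 0.4046]
ee_rot: [3.141, -0.0, -1.523]
force: [-0.9, 0.7, 0.6]
width: 0.0481
```

```bash
cat > w.py <<'E'
from h import *
import sys
np.set_printoptions(precision=4,suppress=True)
n=sys.argv[1]; qs=sys.argv[2].split(',')
m=arm.camera_model('wrist'); im,d=arm.grab_frame('wrist')
cv2.imwrite(f'pics/{n}.png',im[...,::-1]); np.save(f'{n}.npy',d); np.save(f'{n}_T.npy',m['world_from_camera'])
for q in qs:
    for r in arm.landmark_of('wrist',q)[:2]:
        z={'flap_handle':.13,'bottle_mid':.0435,'vial_mid':.038,'pedestal_top':.081}[q]
        try: w=px2w('wrist',r['point'],d,m)
        except Exception: w=None
        print(q,r,'depth',w,'rayz',ray_z('wrist',r['point'],z,m))
E
python3 w.py w1 flap_handle,bottle_mid,vial_mid
```

```text
flap_handle {'point': [198.8, 256.2], 'conf': 0.63} depth [ 0.4304 -0.0175  0.1358] rayz [ 0.4303 -0.0158  0.13  ]
```

View pics/w1.png

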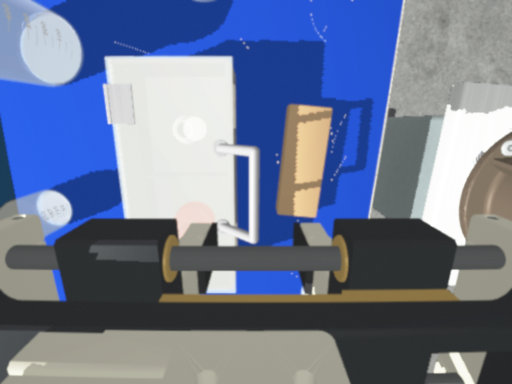

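Call:
carry_out --targets '[[[0,0,0,0,0,1,0.1],[0,0,0,0,0,1,0.1],[0,0,0,0,0,1,0.1],[0,0,0,0,0,1,0.1],[0,0,0,0,0,0.6,0.1],[0,0,0,0,0,0,0.1],[0,0,0,0,0,0,-1],[0,0,0,0,0,0,-1],[0,0,0,0,0,0,-1],[0,0,0,0,0,0,-1],[0,0,0,0,0,0,-1]]]' --squeeze 15

```text
t: 6.8
eef_pos: [0.4325, -0.0161, 0.2901]
ee_rot: [-3.14, 0.0, -1.52]
force: [4.1, -2.0, -1.7]
width: 0.0095
```

```bash
cat > p.py <<'E'
import numpy as np
# arc: handle rel hinge angle a0+th; tool y=-(box x), tool z=-up
a0=np.arctan2(36.5,150.6); r=155
th=np.linspace(0,1.72,19); 
x=-r*np.cos(a0+th); z=r*np.sin(a0+th)
for i in range(18): print(round(th[i+1],2), 'ty %.2f tz %.2f'%(-(x[i+1]-x[i])/25,-(z[i+1]-z[i])/25))
E
python3 p.py; python3 -c "
from h import *
s=arm.get_state();print(s['force'],s['width'],s['eef_pos'])"
```

```text
0.1 ty -0.17 tz -0.57
0.19 ty -0.22 tz -0.55
0.29 ty -0.27 tz -0.53
0.38 ty -0.32 tz -0.50
0.48 ty -0.37 tz -0.47
0.57 ty -0.41 tz -0.43
0.67 ty -0.45 tz -0.39
0.76 ty -0.48 tz -0.34
0.86 ty -0.51 tz -0.29
0.96 ty -0.54 tz -0.24
1.05 ty -0.56 tz -0.19
1.15 ty -0.58 tz -0.14
1.24 ty -0.59 tz -0.08
1.34 ty -0.59 tz -0.03
1.43 ty -0.59 tz 0.03
1.53 ty -0.59 tz 0.09
1.62 ty -0.57 tz 0.14
1.72 ty -0.56 tz 0.20
[ 4.10560965 -2.02094912 -1.72256364] 0.009481812266714669 [ 0.4324706  -0.01612138  0.29010575]
```

Call:
carry_out --targets '[[[0,0,0,0,-0.17,-0.57,-1],[0,0,0,0,-0.22,-0.55,-1],[0,0,0,0,-0.27,-0.53,-1],[0,0,0,0,-0.32,-0.5,-1],[0,0,0,0,-0.37,-0.47,-1],[0,0,0,0,-0.41,-0.43,-1],[0,0,0,0,-0.45,-0.39,-1],[0,0,0,0,-0.48,-0.34,-1],[0,0,0,0,-0.51,-0.29,-1],[0,0,0,0,-0.54,-0.24,-1]]]'

```text
t: 8.05
eef_pos: [0.5259, -0.0118, 0.3982]
ee_rot: [3.141, -0.001, -1.52]
force: [-1.8, -4.2, 2.3]
width: 0.0097
```

```bash
python3 - <<'E'
from h import *
im,d=arm.grab_frame('scene'); cv2.imwrite('pics/s1.png',im[...,::-1])
s=arm.get_state();print(s['force'],s['width'],s['eef_pos'])
E
```

```text
[ 0.12747334 -4.93281559  7.62547858] 0.009184274909436674 [ 0.52757745 -0.01156416  0.39880987]
```

View pics/s1.png

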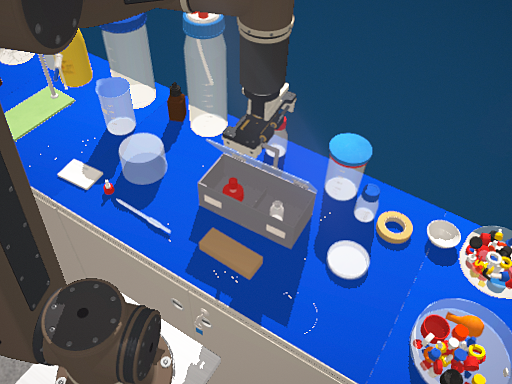

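Call:
carry_out --targets '[[[0,0,0,0,-0.56,-0.19,-1],[0,0,0,0,-0.58,-0.14,-1],[0,0,0,0,-0.59,-0.08,-1],[0,0,0,0,-0.59,-0.03,-1],[0,0,0,0,-0.59,0.03,-1],[0,0,0,0,-0.59,0.09,-1],[0,0,0,0,-0.57,0.14,-1],[0,0,0,0,-0.5,0.2,-1],[0,0,0,0,0,0,-1],[0,0,0,0,0,0,-1]]]'

```text
t: 9.35
eef_pos: [0.6403, -0.006, 0.3967]
ee_rot: [-3.141, -0.0, -1.521]
force: [-0.2, -5.4, 0.1]
width: 0.0097
```

```bash
python3 - <<'E'
from h import *
im,d=arm.grab_frame('scene'); cv2.imwrite('pics/s2.png',im[...,::-1])
s=arm.get_state();print(s['force'],s['width'],s['eef_pos'])
E
```

```text
[ 0.79605679 -4.5864429   1.50454611] 0.009496872811928752 [ 0.64018811 -0.00596007  0.39679407]
```

View pics/s2.png

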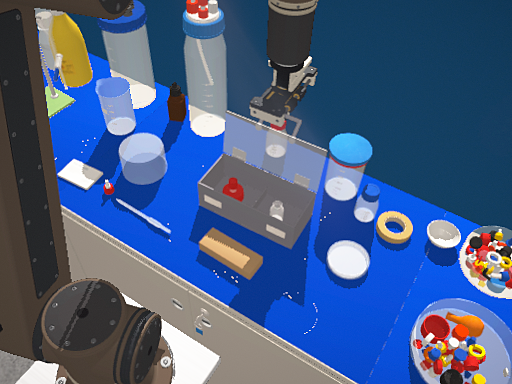

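Call:
carry_out --targets '[[[0,0,0,0,0,0,-0.4],[0,0,0,0,0,0,-0.4],[0,0,0,0,0,-0.4,-0.4],[0,0,0,0,0,-0.8,-0.4],[0,0,0,0,0,-0.9,-0.4],[0,0,0,0,1,-0.4,-0.4],[0,0,0,0,1,0,-0.4],[0,0,0,0,1,0,-0.4],[0,0,0,0,1,0,0.1],[0,0,0,0,1,0,0.1],[0,0,0,0,1,0,0.1],[0,0,0,0,0,0,0.1]]]'

```text
t: 10.9
eef_pos: [0.4882, -0.0134, 0.4609]
ee_rot: [-3.139, 0.001, -1.52]
force: [-0.1, -0.5, 0.2]
width: 0.0482
```

```bash
python3 - <<'E'
from h import *
np.set_printoptions(precision=4,suppress=True)
for cam in ['scene','top']:
    im,d=arm.grab_frame(cam); cv2.imwrite(f'pics/{cam}3.png',im[...,::-1])
    for q in ['bottle_mid','vial_mid','pedestal_top','flap_handle']:
        for r in arm.landmark_of(cam,q)[:1]:
            z={'flap_handle':.237,'bottle_mid':.0435,'vial_mid':.038,'pedestal_top':.081}[q]
            print(cam,q,r,ray_z(cam,r['point'],z))
s=arm.get_state();print(s['q'],s['force'],s['width'],s['eef_pos'])
T=np.array(arm.camera_model('wrist')['world_from_camera']);print(T[:3,3]-s['eef_pos'])
E
```

```text
scene bottle_mid {'point': [187.9, 230.3], 'conf': 0.78} [0.5168 0.0632 0.0435]
scene vial_mid {'point': [212.0, 277.5], 'conf': 0.72} [ 0.5199 -0.0773  0.038 ]
scene pedestal_top {'point': [147.2, 135.9], 'conf': 0.64} [0.4699 0.3365 0.081 ]
scene flap_handle {'point': [113.0, 285.4], 'conf': 0.72} [ 0.6498 -0.0086  0.237 ]
top bottle_mid {'point': [205.2, 242.4], 'conf': 0.48} [0.5061 0.0533 0.0435]
top vial_mid {'point': [204.2, 284.3], 'conf': 0.64} [ 0.5131 -0.0685  0.038 ]
[ 0.3751  0.0156 -0.294   0.     -1.2618 -0.325 ] [ 0.4938 -0.0956  0.4253] 0.04810689910391079 [ 0.4898 -0.0133  0.4591]
[ 0.0037 -0.0721 -0.0186]
```

View pics/scene3.png

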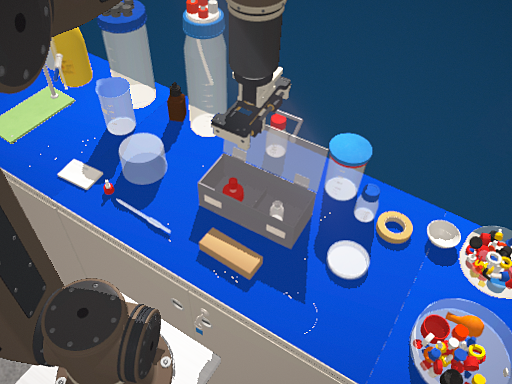

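View pics/top3.png

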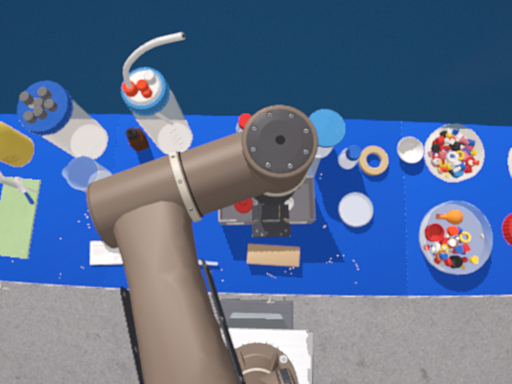

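Call:
carry_out --targets '[[[0,0,1,0,0,0,0.1],[0,0,1,0,0,0,0.1],[0,0,1,0,0,0,0.1],[0,0,1,0,0,0,0.1],[0,0,1,0,0,0,0.1],[0,0,1,0,0,0,0.1],[0,0,1,0,0,0,0.1],[0,0,1,0,0,0,0.1],[0,0,1,0,0,0,0.1],[0,0,1,0,0,0,0.1],[0,0,1,0,0,0,0.1],[0,0,0.25,0,0,0,0.1],[0,0,0,-0.3,0.9,0.6,0.1],[0,0,0,-0.3,0.9,0.6,0.1],[0,0,0,-0.33,0.84,0.6,0.1],[0,0,0,0,0,0.6,0.1],[0,0,0,0,0,0,0.1],[0,0,0,0,0,0,0.1]]]'

```text
t: 13.65
eef_pos: [0.5095, 0.0535, 0.3998]
ee_rot: [-3.141, 0.0, -3.091]
force: [-0.5, -0.3, -0.5]
width: 0.0484
```

```bash
python3 w.py w2 bottle_mid,vial_mid; python3 -c "
from h import *
s=arm.get_state();print(s['q'],s['force'],s['ee_rot'],s['eef_pos'])"
```

```text
bottle_mid {'point': [185.2, 251.8], 'conf': 0.73} depth [0.5092 0.0486 0.0825] rayz [0.5184 0.0486 0.0435]
[ 4.88404391e-01  9.22758478e-02 -3.48542719e-01  1.38411159e-04
 -1.12876701e+00 -2.00930522e+00] [ 0.17116438 -0.52247631  0.8977019 ] [ 3.14119192e+00  1.14934013e-03 -3.09163826e+00] [0.50944444 0.05346634 0.4001149 ]
```

View pics/w2.png

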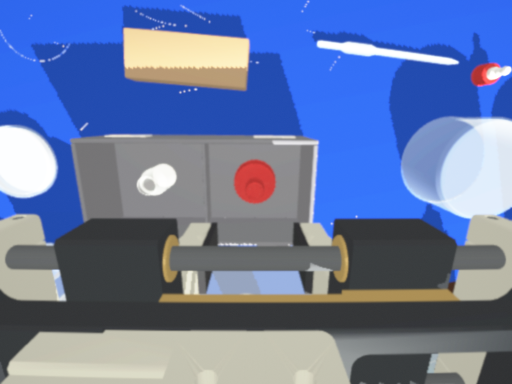

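```bash
cat > cap.py <<'E'
from h import *
import sys
np.set_printoptions(precision=4,suppress=True)
n=sys.argv[1]
d=np.load(n+'.npy'); m=arm.camera_model('wrist'); m['world_from_camera']=np.load(n+'_T.npy')
K,D=np.array(m['camera_matrix']),np.array(m['distortion'])
rr,cc=np.mgrid[150:225,225:290]; px=np.stack([cc.ravel(),rr.ravel()],1).astype(float)
u=cv2.undistortPoints(px[:,None],K,D)[:,0]; z=d[rr,cc].ravel()
P=(m['world_from_camera']@np.c_[u*z[:,None],z,np.ones_like(z)].T).T[:,:3]; P=P[z>0]
for lo,hi in [(.079,.09),(.035,.048)]:
    Q=P[(P[:,2]>lo)&(P[:,2]<hi)]
    print(len(Q),np.median(Q[:,2]),Q.mean(0),cv2.minEnclosingCircle(Q[:,:2].astype(np.float32)))
E
python3 cap.py w2
```

```text
276 0.08266683271368302 [0.5148 0.0513 0.0825] ((0.5150511860847473, 0.05116348713636398), 0.011153489351272583)
1033 0.044183493244910166 [0.5142 0.051  0.0437] ((0.5425442457199097, 0.05736329406499863), 0.055228136479854584)
```

Call:
carry_out --targets '[[[0,0,0,-0.2,-0.1,1,0.1],[0,0,0,0,0,1,0.1],[0,0,0,0,0,1,0.1],[0,0,0,0,0,1,0.1],[0,0,0,0,0,1,0.1],[0,0,0,0,0,1,0.1],[0,0,0,0,0,0.8,0.1],[0,0,0,0,0,0,0.1],[0,0,0,0,0,0,-1],[0,0,0,0,0,0,-1],[0,0,0,0,0,0,-1],[0,0,0,0,0,0,-1]]]' --squeeze 20

```text
t: 15.3
eef_pos: [0.5148, 0.0517, 0.23]
ee_rot: [3.141, 0.001, -3.091]
force: [0.5, 0.2, 3.3]
width: 0.0229
```

Call:
carry_out --targets '[[[0,0,0,0,0,-0.4,-1],[0,0,0,0,0,-0.8,-1],[0,0,0,0,0,-0.9,-1],[0,0,0,0,0,-1,-1],[0,0,0,0,0,-1,-1],[0,0,0,0,0,-1,-1],[0,0,0,0,0,-0.9,-1],[0,0,0,0,0,0,-1]]]'

```text
t: 16.3
eef_pos: [0.5147, 0.0516, 0.3815]
ee_rot: [3.14, 0.003, -3.091]
force: [0.5, 0.2, -0.9]
width: 0.0227
```

```bash
python3 - <<'E'
from h import *
np.set_printoptions(precision=4,suppress=True)
im,d=arm.grab_frame('scene'); cv2.imwrite('pics/s4.png',im[...,::-1])
im,d=arm.grab_frame('top'); cv2.imwrite('pics/t4.png',im[...,::-1])
print(arm.get_state()['force'],arm.get_state()['width'])
E
```

```text
[ 0.5799 -0.6096 -1.3469] 0.022792463555411254
```

View pics/s4.png

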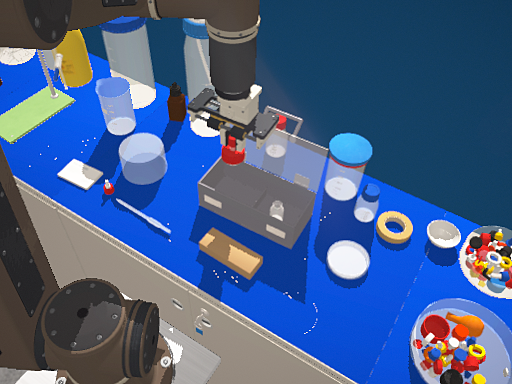

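View pics/t4.png

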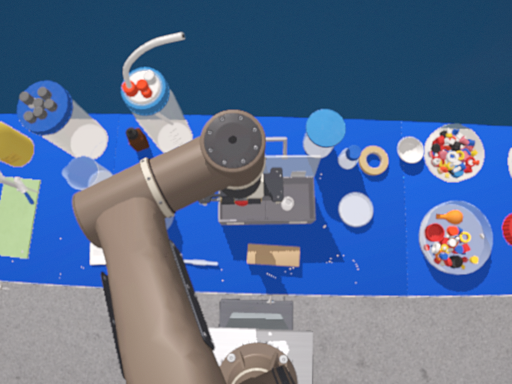

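```bash
python3 - <<'E'
from h import *
np.set_printoptions(precision=3,suppress=True)
d=np.load('top_d.npy')
for rc in [(88,143),(75,145),(37,180),(60,128),(120,165),(100,45),(85,70),(138,137),(100,150),(110,155)]: print(rc,px2w('top',rc,d))
T=np.array(arm.camera_model('top')['world_from_camera']);print(T[:3,3], arm.get_state()['q'])
# any high points in y .1-.55
m=arm.camera_model('top');best=[]
for r in range(0,260,3):
  for c in range(0,260,3):
    if d[r,c]>0:
      p=px2w('top',(r,c),None,m,d[r,c])
      if p[2]>.1: best.append(p)
b=np.array(best)
for lo in np.arange(.0,.8,.1):
  q=b[(b[:,1]>=lo)&(b[:,1]<lo+.1)]
  if len(q): print(lo,'xmin',q[:,0].min(),'zmax',q[:,2].max())
E
```

```text
(88, 143) [0.69  0.256 0.429]
(75, 145) [0.73  0.262 0.407]
(37, 180) [0.693 0.145 0.62 ]
(60, 128) [0.7   0.259 0.53 ]
(120, 165) [0.675 0.241 0.279]
(100, 45) [0.71  0.535 0.318]
(85, 70) [0.797 0.529 0.214]
(138, 137) [0.69  0.367 0.085]
(100, 150) [0.685 0.254 0.376]
(110, 155) [0.673 0.248 0.349]
[0.333 0.014 1.206] [ 0.48   0.117 -0.37  -0.    -1.084 -2.   ]
0.0 xmin 0.42458344566210693 zmax 0.5759540126124462
0.1 xmin 0.69188603908042 zmax 0.6228643592132896
0.2 xmin 0.6611680017203903 zmax 0.5938714109010691
0.30000000000000004 xmin 0.6700776820052196 zmax 0.5816576877991079
0.4 xmin 0.5213586205952916 zmax 0.5920154658060162
0.5 xmin 0.5301655445907457 zmax 0.5926981901122762
0.6000000000000001 xmin 0.4782233839746396 zmax 0.4287616811032986
0.7000000000000001 xmin 0.5401423718823778 zmax 0.26301953428116953
```

```bash
python3 - <<'E'
from h import *
np.set_printoptions(precision=3,suppress=True)
d=np.load('top_d.npy');m=arm.camera_model('top')
n=0
for r in range(0,384,4):
  for c in range(0,240,4):
    if d[r,c]>0:
      p=px2w('top',(r,c),None,m,d[r,c])
      if p[2]>.3 and p[1]>.28 and p[0]<.75: print((r,c),p)
E
```

```text
(76, 124) [0.699 0.287 0.466]
(76, 132) [0.742 0.3   0.378]
(76, 136) [0.741 0.29  0.381]
(76, 140) [0.742 0.282 0.379]
(80, 124) [0.734 0.319 0.374]
(80, 128) [0.7   0.284 0.446]
(80, 132) [0.731 0.298 0.382]
(80, 136) [0.732 0.29  0.379]
(84, 124) [0.709 0.306 0.408]
(84, 128) [0.699 0.29  0.428]
(84, 132) [0.709 0.288 0.408]
(88, 28) [0.748 0.595 0.304]
(88, 32) [0.746 0.581 0.309]
(88, 36) [0.746 0.57  0.309]
(88, 40) [0.735 0.544 0.333]
(88, 44) [0.735 0.535 0.332]
(88, 48) [0.746 0.538 0.307]
(88, 52) [0.746 0.528 0.307]
(88, 56) [0.747 0.517 0.306]
(88, 60) [0.747 0.507 0.305]
(88, 124) [0.7   0.305 0.406]
(88, 128) [0.699 0.296 0.409]
(88, 132) [0.699 0.287 0.408]
(88, 136) [0.705 0.282 0.396]
(92, 24) [0.716 0.573 0.353]
(92, 28) [0.737 0.592 0.305]
(92, 32) [0.736 0.58  0.307]
(92, 36) [0.737 0.57  0.306]
(92, 40) [0.725 0.543 0.331]
(92, 44) [0.724 0.531 0.334]
(92, 48) [0.727 0.525 0.326]
(92, 52) [0.735 0.525 0.308]
(92, 56) [0.735 0.515 0.307]
(92, 60) [0.735 0.504 0.307]
(92, 64) [0.735 0.494 0.308]
(92, 124) [0.704 0.315 0.377]
(92, 128) [0.691 0.295 0.407]
(92, 132) 
[... 3880 characters left out ...]

(320, 0) [0.189 0.573 0.335]
(320, 4) [0.19  0.563 0.334]
(320, 8) [0.191 0.552 0.336]
(320, 12) [0.191 0.547 0.328]
(320, 16) [0.187 0.553 0.301]
(324, 0) [0.181 0.572 0.334]
(324, 4) [0.182 0.562 0.335]
(324, 8) [0.182 0.553 0.333]
(324, 12) [0.181 0.549 0.324]
(328, 0) [0.172 0.571 0.335]
(328, 4) [0.173 0.56  0.336]
(328, 8) [0.174 0.551 0.335]
(328, 12) [0.169 0.562 0.301]
(332, 0) [0.162 0.573 0.331]
(332, 4) [0.164 0.561 0.334]
(332, 8) [0.164 0.554 0.329]
(336, 0) [0.154 0.571 0.333]
(336, 4) [0.155 0.56  0.334]
(336, 8) [0.153 0.561 0.317]
(340, 0) [0.146 0.57  0.334]
(340, 4) [0.146 0.56  0.334]
(340, 8) [0.141 0.569 0.302]
(344, 0) [0.137 0.569 0.334]
(344, 4) [0.137 0.562 0.329]
```

Call:
carry_out --targets '[[[0,0,0,0.2,0.4,0,-1],[0,0,0,0.2,0.8,0,-1],[0,0,0,0.2,1,0,-1],[0,0,0,0.2,1,0,-1],[0,0,0,0.2,1,0,-1],[0,0,0,0.05,1,0,-1],[0,0,0,0,1,0,-1],[0,0,0,0,1,0,-1],[0,0,0,0,1,0,-1],[0,0,0,0,1,0,-1],[0,0,0,0,1,0,-1],[0,0,0,0,0.5,0,-1],[0,0,0,0,0.24,0,-1],[0,0,0,0,0,0,-1],[0,0,0,0,0,0,-1]]]'

```text
t: 18.27
eef_pos: [0.4746, 0.3228, 0.3795]
ee_rot: [-3.142, -0.0, -3.092]
force: [-0.4, 0.0, -1.5]
width: 0.0229
```

```bash
python3 w.py w5 pedestal_top,bottle_mid;  python3 - <<'E'
from h import *
np.set_printoptions(precision=4,suppress=True)
im,d=arm.grab_frame('scene'); cv2.imwrite('pics/s5.png',im[...,::-1])
s=arm.get_state(); print(s['eef_pos'],s['ee_rot'],s['width'])
# pedestal from wrist depth
d=np.load('w5.npy'); m=arm.camera_model('wrist')
rr,cc=np.mgrid[0:384,0:512]; px=np.stack([cc.ravel(),rr.ravel()],1).astype(float)
u=cv2.undistortPoints(px[:,None],np.array(m['camera_matrix']),np.array(m['distortion']))[:,0]; z=d.ravel()
P=(np.load('w5_T.npy')@np.c_[u*z[:,None],z,np.ones_like(z)].T).T[:,:3]; P=P[z>0]
Q=P[(abs(P[:,2]-.081)<.006)&(abs(P[:,0]-.475)<.09)&(abs(P[:,1]-.32)<.09)]
print(len(Q),Q.mean(0),Q.min(0),Q.max(0))
E
```

```text
pedestal_top {'point': [192.9, 257.7], 'conf': 0.63} depth [0.4487 0.3221 0.1916] rayz [0.478  0.3248 0.081 ]
bottle_mid {'point': [231.1, 251.9], 'conf': 0.65} depth [0.4647 0.3193 0.2181] rayz [0.5392 0.3209 0.0435]
[0.4746 0.3229 0.3796] [ 3.1414  0.0002 -3.0918] 0.02308677198928989
5526 [0.4555 0.3236 0.0821] [0.4166 0.2642 0.0751] [0.5149 0.384  0.0848]
```

View pics/w5.png

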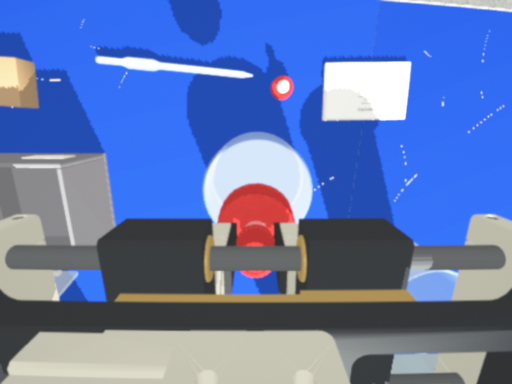

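View pics/s5.png

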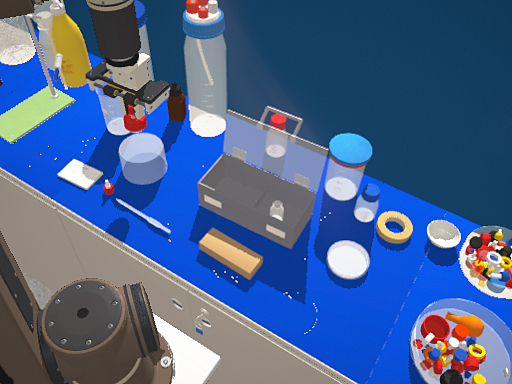

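Call:
carry_out --targets '[[[0,0,0,-0.05,0.05,0.7,-1],[0,0,0,0,0,0.8,-1],[0,0,0,0,0,0.6,-1],[0,0,0,0,0,0.4,-1],[0,0,0,0,0,0.2,-1],[0,0,0,0,0,0.1,-1],[0,0,0,0,0,0.05,-1],[0,0,0,0,0,0,-1],[0,0,0,0,0,0,-1]]]'

```text
t: 19.6
eef_pos: [0.4758, 0.3247, 0.3085]
ee_rot: [3.141, 0.0, -3.091]
force: [0.2, -0.3, -1.0]
width: 0.0229
```

Call:
carry_out --targets '[[[0,0,0,0,0,0.05,-1],[0,0,0,0,0,0.03,-1],[0,0,0,0,0,0,-1],[0,0,0,0,0,0,-1]]]'

```text
t: 20.1
eef_pos: [0.4758, 0.3247, 0.3062]
ee_rot: [3.142, 0.0, -3.091]
force: [0.5, 0.9, 0.4]
width: 0.0229
```

Call:
carry_out --targets '[[[0,0,0,0,0,0.03,-1],[0,0,0,0,0,0,-1],[0,0,0,0,0,0,-1]]]'

```text
t: 20.48
eef_pos: [0.4759, 0.3248, 0.3062]
ee_rot: [3.141, 0.001, -3.091]
force: [-1.6, -0.7, 5.6]
width: 0.0231
```

Call:
carry_out --targets '[[[0,0,0,0,0,-0.02,-0.45],[0,0,0,0,0,0,-0.35],[0,0,0,0,0,0,-0.1],[0,0,0,0,0,0,0.1],[0,0,0,0,0,0,0.1],[0,0,0,0,0,-0.4,0.1],[0,0,0,0,0,-0.8,0.1],[0,0,0,0,0,-1,0.1],[0,0,0,0,0,-1,0.1],[0,0,0,0,0,-1,0.1],[0,0,0,0,0,-0.5,0.1],[0,0,0,0,0,0,0.1]]]'

```text
t: 21.98
eef_pos: [0.4757, 0.3247, 0.4243]
ee_rot: [3.14, 0.001, -3.091]
force: [0.1, 0.1, -0.4]
width: 0.0483
```

```bash
python3 w.py w6 pedestal_top,bottle_mid;  python3 - <<'E'
from h import *
np.set_printoptions(precision=4,suppress=True)
im,d=arm.grab_frame('scene'); cv2.imwrite('pics/s6.png',im[...,::-1])
for q,z in [('bottle_mid',.1195),('vial_mid',.038),('pedestal_top',.081)]:
    for r in arm.landmark_of('scene',q)[:1]: print(q,r,ray_z('scene',r['point'],z))
a=im[90:230,90:310,::-1]; cv2.imwrite('pics/s6z.png',cv2.resize(a,None,fx=3.5,fy=3.5,interpolation=cv2.INTER_CUBIC))
d=np.load('w6.npy'); m=arm.camera_model('wrist')
rr,cc=np.mgrid[0:384,0:512]; px=np.stack([cc.ravel(),rr.ravel()],1).astype(float)
u=cv2.undistortPoints(px[:,None],np.array(m['camera_matrix']),np.array(m['distortion']))[:,0]; z=d.ravel()
P=(np.load('w6_T.npy')@np.c_[u*z[:,None],z,np.ones_like(z)].T).T[:,:3]; P=P[z>0]
B=(abs(P[:,0]-.475)<.09)&(abs(P[:,1]-.32)<.09)
for zz in (.158,.119,.081):
    Q=P[B&(abs(P[:,2]-zz)<.005)]; print(zz,len(Q),Q.mean(0),Q.min(0),Q.max(0))
E
```

```text
bottle_mid {'point': [190.5, 253.5], 'conf': 0.92} depth [0.4685 0.3222 0.1591] rayz [0.4982 0.3232 0.0435]
bottle_mid {'point': [135.2, 135.7], 'conf': 0.62} [0.4773 0.336  0.1195]
vial_mid {'point': [211.8, 279.4], 'conf': 0.53} [ 0.5231 -0.081   0.038 ]
pedestal_top {'point': [145.3, 139.5], 'conf': 0.85} [0.4808 0.3333 0.081 ]
0.158 405 [0.4753 0.324  0.1585] [0.4648 0.3131 0.1532] [0.4865 0.3349 0.1608]
0.119 1319 [0.4717 0.3235 0.1203] [0.4485 0.297  0.1142] [0.5029 0.3512 0.1227]
0.081 4999 [0.471  0.3236 0.0821] [0.4166 0.2646 0.076 ] [0.5368 0.384  0.0853]
```

View pics/w6.png

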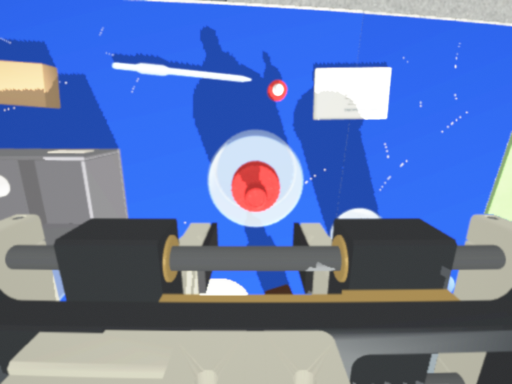

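View pics/s6z.png

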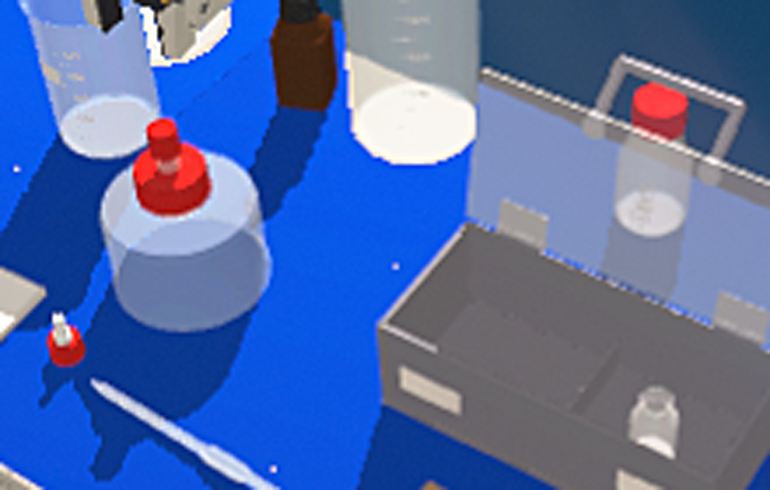

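```bash
python3 -c "
from h import *
print(arm.get_state()['force'],arm.get_state()['qd']);print(arm.job_done())"
```

```text
[-0.70681824  0.1655188   0.1566562 ] [-0.00057439 -0.00191286  0.0051115   0.00134875 -0.00080599 -0.00056202]
the job is handed in; nothing more can be done
None
```

The job is done and handed in at about 22 s of the 53 s allowed. `arm.job_done()` gave no verdict, so the results below are my own last checks.

- **Flap:** I pinched the bow handle and swung it to about 1.7 rad, worked out from the tool's position. After I let go it leaned back open by itself, with the handle seen at x 0.65 m for the known open height of 0.237 m.
- **Bottle:** I gripped the red collared bottle by its cap and lifted it out to about 0.19 m. I set it on the upturned dish until the force rose to 5.6 N, then released it and backed off about 0.12 m.
- **Placing:** The wrist camera's depth puts the cap centre at (0.475, 0.324) and the dish centre at about (0.477, 0.324). That is about 2 mm off, against the 25 mm allowed. The cap top is at 0.1585 m, where it should be on an 81 mm dish, and in the picture the bottle looks upright and the dish level.
- **Vial:** It still stands in the right half of the box. The network's scene-camera readings of it before and after agree within about 5 mm.
- **Robot:** It touches nothing; the force was below 1 N at the end.

One disagreement: the network's scene-camera points for the bottle and dish read about 10 mm further left in y (0.336 and 0.333). They still agree with each other to about 5 mm, so the bottle stays within tolerance by either reading.

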